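# Line up the seasoning station by height

## Task

Set up the seasoning station: move the pepper mill, the red-capped spice jar, the small green tin and the white ramekin from the cutting board to the row of four coasters, one on each, in order of height along the row, the tallest on the red coaster at one end and the shortest on the blue coaster at the other (the white and black coasters may be in the middle either way round; only the place in the row counts). Stand each upright in the middle of its coaster, and leave the drink can and the lemon where they are on the board.

Things in the scene. Friction and masses are not known exactly. Their poses are not given: they have to be found in the camera images.
- pepper_mill: wooden pepper mill, the tallest, 160 mm high, standing; round foot 58 mm across, waisted body, round head 50 mm across centred 132 mm above the foot (a good place to grip). Origin: centre of the underside; z up.
- spice_a: spice jar with a red cap, 106 mm high, 45 mm across, standing, second tallest; the straight-sided cap is its top 21 mm, the body below 42 mm across. Origin: centre of the underside; z up.
- tin_small: small green-labelled closed food tin, 72 mm high, 57 mm across, straight sides, third tallest. Origin: centre of the underside; z up.
- ramekin_1: empty white ramekin (small open cup), the shortest, 40 mm high, rim 65 mm across, tapering to 48 mm at the foot; grip across the outside of the rim. Origin: centre of the underside; z up.
- coaster_red: red round coaster, 74 mm across, 4 mm thick, at one end of the row: the tall end. The four coasters are fixed, in a straight row 84 mm apart from centre to centre, on a flat fixed steel strip (345 x 84 mm, 6 mm thick) on the table, so their tops are 10 mm above the table. Origin: centre of the coaster's underside, 4 mm below its top.
- coaster_blue: blue round coaster, same size, fixed, at the other end of the row from the red one: the short end. Origin as for the red one.
- coaster_white: white round coaster, same size, fixed, one of the two middle places of the row (next to either the red or the blue one). Origin as for the red one.
- coaster_black: black round coaster, same size, fixed, the other middle place of the row. Origin as for the red one.
- drink_can: bystander: tall drink can, 115 mm high, 66 mm across. It and the other five loose things stand on a fixed grey cutting board (270 x 400 mm, top 37 mm above the table), about 130 mm apart in two rows of three. Stays where it is. Origin: centre of the underside.
- lemon_2: bystander: yellow lemon, 72 x 57 x 58 mm, lying on the cutting board. Stays where it is. Origin: at its underside, below its centre.

How it is judged:
At the end, for the whole second after the job is handed in: Pepper mill on the red coaster, spice jar on the middle coaster next to the red one, tin on the middle coaster next to the blue one, ramekin on the blue coaster; each resting on its coaster within 15 mm of its centre, upright within 0.1 rad, released and at rest (horizontal distance between pepper_mill and coaster_red below 0.015 m and z of pepper_mill in the frame of coaster_red below 0.009 m and ((horizontal distance between spice_a and coaster_white below 0.015 m and z of spice_a in the frame of coaster_white below 0.009 m) or (horizontal distance between spice_a and coaster_black below 0.015 m and z of spice_a in the frame of coaster_black below 0.009 m)) and horizontal distance between spice_a and coaster_red below 0.125 m and ((horizontal distance between tin_small and coaster_white below 0.015 m and z of tin_small in the frame of coaster_white below 0.009 m) or (horizontal distance between tin_small and coaster_black below 0.015 m and z of tin_small in the frame of coaster_black below 0.009 m)) and horizontal distance between tin_small and coaster_blue below 0.125 m and horizontal distance between ramekin_1 and coaster_blue below 0.015 m and z of ramekin_1 in the frame of coaster_blue below 0.009 m and angle between each of pepper_mill, spice_a, tin_small, ramekin_1's own z axis and vertical below 0.1 rad and linear speed of each of pepper_mill, spice_a, tin_small, ramekin_1 below 0.02 m/s); the robot touches nothing.
It fails at once if the drink can is moved by more than 20 mm (distance of drink_can from where it was at the start of the episode above 0.02 m).
It fails at once if the lemon is moved by more than 20 mm (distance of lemon_2 from where it was at the start of the episode above 0.02 m).
It also fails if it takes over 96 s, if anything falls off the work surface, if the arm or the gripper's body presses on something with over 40 N, if the wrist force passes 120 N, or if a joint passes its speed limit or range.

## Robot

A 7-joint arm with a two-finger parallel gripper is mounted at the origin on the work surface; the furniture and walls round the work are solid. World frame = base frame: x ahead of the robot, y to its left, z up, the work surface at z = 0. Lengths are in m, angles in rad, forces in N, time in s.
With the tool pointing down it reaches from about 0.425 to 0.95 m from the base axis. Payload 16.7 kg.
Tool frame: the origin (TCP) lies between the finger pads; the fingertips stand 17 mm ahead of it and the grasp point (between the pads) lies 2 mm behind it (ctrl.finger_overhang is the distance from the TCP to the fingertips, in m); z points along the fingers, y is the line along which they close (so a half turn about z gives the same grasp; the last joint's range is limited). The gripper opens to 94 mm and grips with 3 to 60 N. Pads are 16 mm wide; open, the fingers measure 119 mm over their backs; the gripper's body (75 mm by 177 mm) begins 78 mm behind the grasp point.
Start: joints at [-1.46, 0.426, 0.074, 1.606, -0.034, 1.111, -0.067], TCP at [0.173, 0.652, 0.222] pointing down, gripper open.
Joint ranges: [-2.85, 2.85], [-0.5, 2.14], [-1.23, 1.37], [0.21, 2.46], [-1.02, 4.16], [0.16, 2.05], [-2.73, 2.73]. Speed limits (rad/s): [1.89, 1.89, 2.39, 2.39, 3.01, 3.01, 3.01].

## Interface

Orientations are given as a unit quaternion [x, y, z, w].
In Python, from rig import ctrl gives the robot as it stands.
- The arm moves only by the tool send_rows, never from a script. Its argument "steps" is a list of rows, each an object with "fingers": the closure in counts, from 0 (fully open) to 255 (shut); "slide": the shift along the tool's x, y, z in mm, a list of three; "twist": the turn about the tool's z in degrees. A call has 1 to 8 rows; each row shifts and turns the commanded pose from where the row before left it, along the tool's axes as they then stand; what a row does not reach is not made up. A row lasts 1/12 s, in which the tool goes at most 41.7 mm and 7.16 degrees, less where a joint would pass 70% of its speed; a pose out of reach is approached as far as the arm can. A call is refused whole if a number of a shift passes 41.7 or a number of a turn 7.16, either way. A call with a gripper value outside its range is refused whole. The fingers move at their own pace and stop on an object; "squeeze" is the grip in N (left out, the last holds). Time passes only in rows, so rows that do not move let the fingers close. It gives the time, the measured TCP pose, the force, the opening and the grip force at its end, in the units of the state.
- ctrl.get_obs(): the state, without advancing time (a new reading comes with each control period).
- ctrl.camera(name): name is "side" or "top"; returns (picture, depth): 420x560x3 uint8, red, green, blue; 420x560 float32, m along the optical axis (not along the pixel's ray), 0 where there is no reading.
- ctrl.calibration(name): a dict with "K" (3x3 intrinsics, pixels), "k1" (the pictures are not rectified: a ray, as slopes to the right and down, at radius r is drawn at 1 + k1 r^2 times it, then the intrinsics apply), "rvec" (rotation vector, rad) and "tvec" (3), from world to camera coordinates, as OpenCV has them. Camera axes: x right, y down, z forward; pixel columns grow to the right and rows downward; lengths in m; the calibration is good to about 2 mm. A picture is of the moment at which its call begins. calibration takes no time and is no camera call.
- ctrl.sign_off(): hands the job in; it is judged then, once.
Trained networks look in the newest picture that a camera, given by its name, has taken for a name from the list of things; names that differ only in an ending like _2 or _b are one class to them, and where a whole thing is asked for, a point or a joint stands for the part that bears it (a point fixed in the world has none). Each returns a list of dicts, best first, with "p" (0 to 1); they miss things now and then, are a little off and sometimes report something else, mostly with a low value. They report only what shows in the picture. A call takes as long as a camera call.
- ctrl.find_in(thing, camera): "position" ([x, y, z] in m, in the coordinates of the camera as it stood for that picture, good to about 4 mm: the middle of the surface that is visible of it).
- ctrl.cut_out(thing, camera): "region" (420x560 bool, what is visible of it).
- ctrl.tip_of(thing, camera): "position" ([x, y, z] in m, in the coordinates of the camera as it stood for that picture, good to about 4 mm: a listed point, or the origin of a listed thing).
The state is a dict: "t": time; "q": joint angles; "qvel": joint speeds; "tau": joint torques, N m; "ee_pos": TCP position; "eef_rot": TCP orientation; "ft_force": force on the tool from outside, world axes, zero at the start; "moment": the same for the moment, N m; "width": finger opening in m; "grip_force": force on a finger pad.
Only numpy, scipy, OpenCV 4.12 (cv2) and the standard library are available. Lean on these libraries where they do the work, as an engineer would, in place of code of your own. Each camera call takes 0.05 s, during which the arm holds its last target. There are 200 camera calls.

## Working session

There is one attempt and no reset: what is moved stays moved. The work goes in short steps, Python scripts to look and compute and a tool call to move; the robot and the scene stay as the last step left them, time stands still between calls to the robot, and variables do not carry over. Pictures are saved under pics/ and viewed, at most 14 in all, crops included, and the job is handed in when it is done.

Besides the shell and the picture viewer there is one more tool, called after "Emit:" by a JSON object that holds its "fn" and its "kwargs", one argument or row to a line. send_rows: Moves the arm, as the interface text tells. Its arguments: {"type":"object","properties":{"steps":{"type":"array","items":{"type":"object","properties":{"fingers":{"type":"number"},"slide":{"type":"array","items":{"type":"number"}},"twist":{"type":"number"}}}},"squeeze":{"type":"number"}},"required":["steps"]}

```bash
mkdir -p pics; ls
cat > h.py <<'E'
import numpy as np, cv2
from rig import ctrl
from scipy.spatial.transform import Rotation as R
def ext(c):
    k=ctrl.calibration(c); return k,R.from_rotvec(np.ravel(k["rvec"])).as_matrix(),np.ravel(k["tvec"])
def c2w(c,p):
    k,Rm,t=ext(c); return (np.atleast_2d(p)-t)@Rm
def cloud(c,depth,mask):
    k,Rm,t=ext(c); v,u=np.nonzero(mask&(depth>0)); z=depth[v,u]
    K=np.array(k["K"],float)
    s=cv2.undistortPoints(np.stack([u,v],1).astype(float)[:,None],K,np.array([k["k1"],0,0,0,0.]))[:,0]
    return c2w(c,np.c_[s*z[:,None],z])
E
python3 - <<'E'
from h import *
for c in ("top","side"):
    im,d=ctrl.camera(c); cv2.imwrite(f"pics/{c}0.png",im[...,::-1]); np.savez(f"{c}0.npz",im=im,d=d)
    k,Rm,t=ext(c); print(c,"cam at",-Rm.T@t, k["k1"])
    for n in "pepper_mill spice_a tin_small ramekin_1 coaster_red coaster_blue coaster_white coaster_black drink_can lemon_2".split():
        for name,f in (("tip",ctrl.tip_of),):
            r=f(n,c)
            print(n,name,[(round(x["p"],2),c2w(c,x["position"])[0].round(3).tolist()) for x in r[:2]])
o=ctrl.get_obs(); print(o["t"],o["ee_pos"],o["eef_rot"],R.from_quat(o["eef_rot"]).as_matrix().round(3))
E
```

```text
pics
top cam at [ 0.37019949 -0.03491377  0.92856994] -0.11537529001782117
pepper_mill tip [(0.6, [0.588, -0.061, 0.039])]
spice_a tip [(0.92, [0.467, -0.048, 0.041])]
tin_small tip [(0.66, [0.455, 0.208, 0.044])]
ramekin_1 tip [(0.93, [0.597, 0.066, 0.042])]
coaster_red tip [(0.74, [0.391, -0.245, 0.005])]
coaster_blue tip [(0.93, [0.642, -0.233, 0.01])]
coaster_white tip [(0.73, [0.453, 0.209, 0.041]), (0.63, [0.468, -0.238, 0.009])]
coaster_black tip [(0.66, [0.556, -0.24, 0.007])]
drink_can tip [(0.73, [0.598, 0.207, 0.036])]
lemon_2 tip [(0.74, [0.449, 0.059, 0.036])]
side cam at [0.22817197 0.53620684 0.62288332] 0.023253885455767075
pepper_mill tip [(0.6, [0.389, -0.243, 0.005]), (0.59, [0.593, -0.061, 0.035])]
spice_a tip [(0.56, [0.468, -0.048, 0.037])]
tin_small tip [(0.9, [0.453, 0.214, 0.037]), (0.53, [0.598, 0.069, 0.04])]
ramekin_1 tip [(0.69, [0.6, 0.07, 0.039])]
coaster_red tip [(0.88, [0.39, -0.245, 0.008])]
coaster_blue tip [(0.59, [0.637, -0.228, 0.004])]
coaster_white tip [(0.69, [0.469, -0.239, 0.006])]
coaster_black tip [(0.54, [0.558, -0.231, 0.007])]
drink_can tip [(0.75, [0.596, 0.204, 0.038]), (0.21, [0.473, -0.244, 0.005])]
lemon_2 tip [(0.71, [0.454, 0.058, 0.036])]
1.1 [0.17341142 0.65231384 0.22247549] [ 1.29557580e-01  9.91571900e-01 -2.09901589e-05 -1.00563264e-05] [[-0.966  0.257 -0.   ]
 [ 0.257  0.966 -0.   ]
 [ 0.    -0.    -1.   ]]
```

View pictures.

View pics/top0.png

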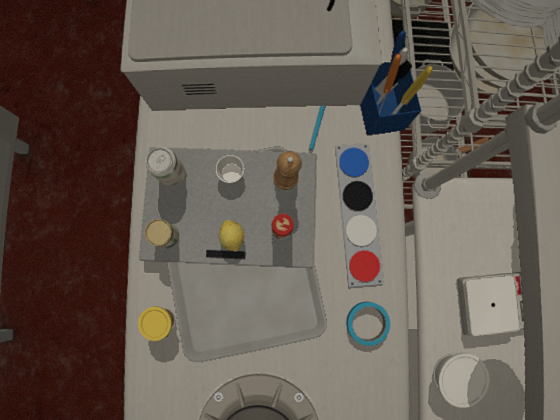

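View pics/side0.png

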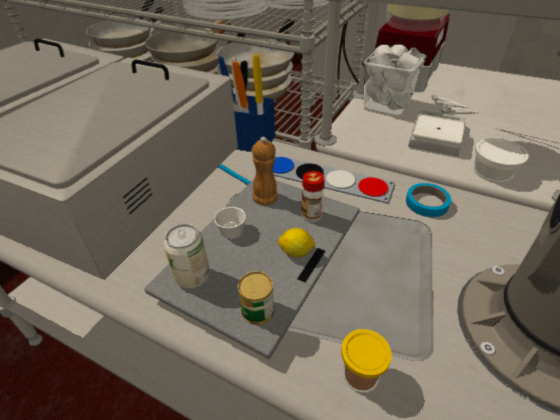

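Run:
```python
from h import *
# refine: circle-fit on clouds of tops / coasters
def fit(P):
    (x,y),r=cv2.minEnclosingCircle(P[:,:2].astype(np.float32)); return np.round([x,y,r],4)
for c in ("top","side"):
    D=np.load(f"{c}0.npz"); im,d=D["im"],D["d"]
    W=cloud(c,d,d>0)
    for n,x,y,z0,z1,rr in [("pepper head",.59,-.061,.155,.185,.05),("pepper foot",.59,-.061,.04,.06,.05),("spice cap",.467,-.048,.125,.16,.045),("tin",.454,.211,.06,.12,.05),("ramekin",.598,.068,.068,.09,.05),("can",.597,.206,.1,.17,.05),("lemon",.452,.058,.05,.11,.05)]:
        P=W[(np.hypot(W[:,0]-x,W[:,1]-y)<rr)&(W[:,2]>z0)&(W[:,2]<z1)]
        if len(P)>10: print(c,n,len(P),fit(P),"mean",P.mean(0).round(4),"zmax",np.percentile(P[:,2],98).round(4))
    hsv=cv2.cvtColor(im,cv2.COLOR_RGB2HSV)
    for n in ("coaster_red","coaster_white","coaster_black","coaster_blue"):
        for r in ctrl.cut_out(n,c)[:2]:
            P=cloud(c,d,r["region"]); P=P[P[:,2]<.025]
            if len(P)>30: print(c,n,round(r["p"],2),len(P),fit(P),"med",np.median(P,0).round(4))
```

```text
top pepper head 335 [ 0.5882 -0.0644  0.025 ] mean [ 0.583  -0.0638  0.1783] zmax 0.1848
top pepper foot 232 [ 0.5896 -0.0611  0.0496] mean [ 0.5741 -0.061   0.0447] zmax 0.0558
top spice cap 388 [ 0.4671 -0.0518  0.023 ] mean [ 0.4663 -0.0517  0.1441] zmax 0.1475
top tin 701 [0.4526 0.2106 0.0299] mean [0.4519 0.2067 0.1034] zmax 0.1111
top ramekin 182 [0.6008 0.0659 0.033 ] mean [0.6067 0.0681 0.076 ] zmax 0.0804
top can 904 [0.5976 0.203  0.0336] mean [0.592  0.198  0.1428] zmax 0.1544
top lemon 622 [0.4513 0.0604 0.0364] mean [0.4499 0.0578 0.0859] zmax 0.0974
top coaster_red 0.86 760 [ 0.3869 -0.2461  0.0374] med [ 0.3859 -0.2457  0.0112]
top coaster_white 0.68 725 [ 0.4698 -0.2401  0.0369] med [ 0.4702 -0.2401  0.0112]
top coaster_black 0.71 761 [ 0.5536 -0.2329  0.0388] med [ 0.5529 -0.233   0.0111]
top coaster_blue 0.93 687 [ 0.6389 -0.2278  0.038 ] med [ 0.6389 -0.2268  0.0114]
side pepper head 359 [ 0.5866 -0.0597  0.0245] mean [ 0.5804 -0.05    0.1728] zmax 0.1845
side pepper foot 197 [ 0.5874 -0.0573  0.0286] mean [ 0.5792 -0.0427  0.0498] zmax 0.0591
side spice cap 387 [ 0.4667 -0.05    0.0232] mean [ 0.4645 -0.044   0.1392] zmax 0.1451
side tin 1359 [0.4531 0.2114 0.0295] mean [0.448  0.2184 0.0974] zmax 0.1096
side ramekin 239 [0.5998 0.0669 0.0333] mean [0.6018 0.0636 0.0734] zmax 0.0778
side can 1554 [0.5963 0.2065 0.0337] mean [0.5881 0.2141 0.1364] zmax 0.1522
side lemon 793 [0.4501 0.0627 0.036 ] mean [0.4458 0.0721 0.0794] zmax 0.0948
side coaster_red 0.63 395 [ 0.3884 -0.244   0.0365] med [ 0.3864 -0.2426  0.0098]
side coaster_white 0.86 438 [ 0.4701 -0.2467  0.0441] med [ 0.4708 -0.238   0.0096]
side coaster_black 0.76 204 [ 0.5615 -0.2427  0.0428] med [ 0.5637 -0.2439  0.0098]
side coaster_blue 0.5 285 [ 0.6342 -0.228   0.0379] med [ 0.6303 -0.2271  0.0095]
```

The top view shows the board (columns 140–317, rows 147–267). On it are the mill at (288,165), jar (283,225), tin (160,233), ramekin (230,172), can (163,165) and lemon (231,235). The coaster row runs from blue (354,162) through black and white to red (365,267). The side view agrees. The circle fits match the given sizes and the 84 mm spacing. I'll check for tall obstacles near the route before moving.

Run:
```python
from h import *
W=np.vstack([cloud(c,np.load(f"{c}0.npz")["d"],np.load(f"{c}0.npz")["d"]>0) for c in ("top","side")])
xs=np.arange(.3,.9,.04); ys=np.arange(.4,-.5,-.05)
print("max z(cm); cols x",xs.round(2))
for y in ys:
    print("%5.2f"%y,*["%3d"%(100*max([0],default=0) if not ((m:=(abs(W[:,0]-x-.02)<.02)&(abs(W[:,1]-y+.025)<.025)).any()) else round(100*W[m,2].max())) for x in xs])
```

```text
max z(cm); cols x [0.3  0.34 0.38 0.42 0.46 0.5  0.54 0.58 0.62 0.66 0.7  0.74 0.78 0.82
 0.86 0.9 ]
 0.40   0   0   0   0   0   0   0   0   0   0   0   0   0   0   0   0
 0.35   0   0   0   0   0   0   0   0   0   0   0   0   0   0   0   0
 0.30   1   1   4   4   4   4   4   4   4   4   1  22  24  24  24  24
 0.25   2   3   4  11  11   4  15  15  16   4   1  22  24  24  24  24
 0.20   3   3   4  11  11   4  15  16  15   4   1  22  24  24  24  24
 0.15   1   1   4   4   4   4   4   8   4   4   1  22  24  24  24  24
 0.10   1   1   7  10  10   4   8   8   8   1   1  22  24  24  24  24
 0.05   1   1   7  10   9   4   8   8   8   3   1  22  24  24  24  24
 0.00   1   1   4  15  15   4  18  19   4   3   1  22  24  24  24  24
-0.05   1   1   4  15  15   4  19  20   4   3   1  22  24  24  24  24
-0.10   3   3   4   4   4   4   4   4   4   2   2  22  24  24  26  27
-0.15   1   1   1   1   1   1   1   1   1   1   1  22  24  24  26  24
-0.20   3   2   2   2   1   2   2   2   2   2   1  22  22  22  22  22
-0.25   3   2   2   2   1   1   2   1   2   1  13  25  25  25   0   0
-0.30   0   0   1   1   1   1   0   1   0   0  15  25  21  21   0   1
-0.35  43  43  43  43  44  44  49  50  53  48  29  29  29  29  34  34
-0.40  43  43  43  43  44  44  49  50  51  43  29  29  29  34  34  34
-0.45   5   5   1   0   0   0   0   0  29  29  29  29  29  36  34  33
```

Emit:
{"fn": "send_rows", "kwargs": {
  "steps": [
    {"fingers": 0, "slide": [0, 0, -40], "twist": -7},
    {"fingers": 0, "slide": [0, 0, -40], "twist": -7},
    {"fingers": 0, "slide": [0, 0, 0], "twist": -5},
    {"fingers": 0, "slide": [0, 0, 0], "twist": 0}
  ]
}}

```text
t: 1.83
ee_pos: [0.1737, 0.6532, 0.3051]
eef_rot: [-0.038, 0.999, 0.002, 0.0]
ft_force: [-0.0, 0.1, -0.9]
width: 0.0941
grip_force: 0.0
```

Run:
```python
from h import *
W=np.vstack([cloud(c,np.load(f"{c}0.npz")["d"],np.load(f"{c}0.npz")["d"]>0) for c in ("top","side")])
for x in np.arange(.3,.78,.04):
  o=[]
  for z0,z1 in ((.05,.1),(.1,.15),(.15,.2),(.2,.25),(.25,.35),(.35,.5)):
    P=W[(abs(W[:,0]-x)<.025)&(W[:,2]>z0)&(W[:,2]<z1)&(W[:,1]<-.2)&(W[:,1]>-.6)]
    o.append("%.3f"%np.percentile(P[:,1],99) if len(P)>4 else "  -  ")
  print("%.2f"%x,*o)
```

```text
0.30   -     -     -     -     -   -0.389
0.34   -     -     -     -     -   -0.388
0.38   -     -     -     -     -   -0.389
0.42   -     -     -     -     -   -0.389
0.46   -     -     -     -     -   -0.389
0.50   -     -     -     -     -   -0.389
0.54   -     -     -     -     -   -0.390
0.58 -0.396 -0.396 -0.396 -0.397 -0.396 -0.390
0.62 -0.385 -0.384 -0.386 -0.386 -0.381 -0.385
0.66 -0.385 -0.384 -0.386 -0.385 -0.381 -0.385
0.70 -0.259 -0.259   -   -0.396 -0.394   -  
0.74 -0.252 -0.253 -0.306 -0.293 -0.393   -
```

Emit:
{"fn": "send_rows", "kwargs": {
  "steps": [
    {"fingers": 0, "slide": [-20, -35, 0], "twist": 0},
    {"fingers": 0, "slide": [-20, -35, 0], "twist": 0}
  ]
}}

```text
t: 2.0
ee_pos: [0.217, 0.585, 0.3006]
eef_rot: [-0.036, 0.999, -0.001, -0.001]
ft_force: [0.7, -1.0, 0.3]
width: 0.0941
grip_force: 0.0
```

```bash
cat >> h.py <<'E'
def delta(x,y,z,yaw=None):
    "tool-frame slide (mm) to world target TCP; twist (deg) so tool y has world heading 94.1 deg"
    o=ctrl.get_obs(); M=R.from_quat(o["eef_rot"]).as_matrix()
    d=M.T@(np.array([x,y,z])-o["ee_pos"])*1000
    h=np.degrees(np.arctan2(M[1,1],M[0,1])); print("at",np.round(o["ee_pos"],4),"slide",d.round(1),"twist",round(h-94.1,2),"tilt",M[:,2].round(3),"t",o["t"],"w",o["width"],"grip",o["grip_force"],"q",np.round(o["q"],2))
E
echo
```

Emit:
{"fn": "send_rows", "kwargs": {
  "steps": [
    {"slide": [-16, -33, 0]},
    {"slide": [-16, -33, 0]},
    {"slide": [-16, -33, 0]},
    {"slide": [-16, -33, 0]},
    {"slide": [-16, -33, 0]},
    {"slide": [-16, -33, 0]},
    {"slide": [-16, -33, 0]},
    {"slide": [-16, -33, 0]}
  ]
}}

```text
invalid input at $.steps[0]: expected keys fingers, slide, twist
```

Emit:
{"fn": "send_rows", "kwargs": {
  "steps": [
    {"slide": [-16, -33, 0]},
    {"slide": [-16, -33, 0]},
    {"slide": [-16, -33, 0]},
    {"slide": [-16, -33, 0]},
    {"slide": [-16, -33, 0]},
    {"slide": [-16, -33, 0]},
    {"slide": [-16, -33, 0]},
    {"slide": [0, 0, 0]}
  ]
}}

```text
invalid input at $.steps[0]: expected keys fingers, slide, twist
```

```bash
python3 -c "
from h import *
delta(.588,-.062,.29)"
```

```text
at [0.217  0.585  0.3006] slide [-323.4 -672.    11.5] twist 0.03 tilt [-0.001 -0.002 -1.   ] t 2.0 w 0.09406348013313309 grip 0.0 q [-1.35  0.29  0.03  1.63 -0.01  1.23  0.33]
```

Emit:
{"fn": "send_rows", "kwargs": {
  "steps": [
    {"fingers": 0, "slide": [-16, -33, 0], "twist": 0},
    {"fingers": 0, "slide": [-16, -33, 0], "twist": 0},
    {"fingers": 0, "slide": [-16, -33, 0], "twist": 0},
    {"fingers": 0, "slide": [-16, -33, 0], "twist": 0},
    {"fingers": 0, "slide": [-16, -33, 0], "twist": 0},
    {"fingers": 0, "slide": [-16, -33, 0], "twist": 0},
    {"fingers": 0, "slide": [-16, -33, 0], "twist": 0},
    {"fingers": 0, "slide": [-16, -33, 0], "twist": 0}
  ]
}}

```text
t: 2.67
ee_pos: [0.3651, 0.3291, 0.3016]
eef_rot: [-0.034, 0.999, -0.0, -0.001]
ft_force: [1.4, -0.0, 0.5]
width: 0.0941
grip_force: 0.0
```

Emit:
{"fn": "send_rows", "kwargs": {
  "steps": [
    {"fingers": 0, "slide": [-16, -33, 0], "twist": 0},
    {"fingers": 0, "slide": [-16, -33, 0], "twist": 0},
    {"fingers": 0, "slide": [-16, -33, 0], "twist": 0},
    {"fingers": 0, "slide": [-16, -33, 0], "twist": 0},
    {"fingers": 0, "slide": [-16, -33, 0], "twist": 0},
    {"fingers": 0, "slide": [-16, -33, 0], "twist": 0},
    {"fingers": 0, "slide": [-16, -33, 0], "twist": 0},
    {"fingers": 0, "slide": [0, 0, 0], "twist": 0}
  ]
}}

```text
t: 3.33
ee_pos: [0.4952, 0.1024, 0.3019]
eef_rot: [-0.031, 1.0, -0.001, -0.0]
ft_force: [0.0, -1.4, -0.0]
width: 0.0939
grip_force: 0.0
```

```bash
python3 -c "
from h import *
delta(.588,-.062,.29)"
```

```text
at [0.4952 0.1024 0.3019] slide [ -82.6 -169.7   12.2] twist -0.58 tilt [ 0.    -0.002 -1.   ] t 3.3333 w 0.09391629779707587 grip 0.0 q [-0.76  0.07  0.46  1.9  -0.03  1.18  1.34]
```

Emit:
{"fn": "send_rows", "kwargs": {
  "steps": [
    {"fingers": 0, "slide": [-16.5, -34, 0], "twist": 0},
    {"fingers": 0, "slide": [-16.5, -34, 0], "twist": 0},
    {"fingers": 0, "slide": [-16.5, -34, 0], "twist": 0},
    {"fingers": 0, "slide": [-16.5, -34, 0], "twist": 0},
    {"fingers": 0, "slide": [-16.5, -34, 0], "twist": -0.6},
    {"fingers": 0, "slide": [0, 0, 12], "twist": 0},
    {"fingers": 0, "slide": [0, 0, 0], "twist": 0}
  ]
}}

```text
t: 3.92
ee_pos: [0.5869, -0.0568, 0.2878]
eef_rot: [-0.038, 0.999, -0.001, -0.002]
ft_force: [-0.1, 1.3, -0.4]
width: 0.0941
grip_force: 0.0
```

```bash
python3 -c "
from h import *
delta(.588,-.062,.167)"
```

```text
at [ 0.5869 -0.0568  0.2878] slide [ -1.1  -5.1 120.8] twist 0.25 tilt [-0.004 -0.002 -1.   ] t 3.9167 w 0.09411132531310473 grip 0.0 q [-0.49  0.26  0.59  1.75 -0.15  1.18  1.79]
```

Emit:
{"fn": "send_rows", "kwargs": {
  "steps": [
    {"fingers": 0, "slide": [-1, -5, 20], "twist": 0},
    {"fingers": 0, "slide": [0, 0, 35], "twist": 0},
    {"fingers": 0, "slide": [0, 0, 35], "twist": 0},
    {"fingers": 0, "slide": [0, 0, 31], "twist": 0},
    {"fingers": 0, "slide": [0, 0, 0], "twist": 0}
  ]
}}

```text
t: 4.33
ee_pos: [0.5855, -0.058, 0.1642]
eef_rot: [-0.041, 0.999, 0.0, -0.004]
ft_force: [-1.8, -0.3, -0.1]
width: 0.0939
grip_force: 0.0
```

```bash
python3 -c "
from h import *
delta(.588,-.062,.167)"
```

```text
at [ 0.5855 -0.058   0.1642] slide [-2.1 -4.2 -2.9] twist 0.59 tilt [-0.008 -0.    -1.   ] t 4.3333 w 0.09386937198041144 grip 0.0 q [-0.44  0.39  0.55  1.88 -0.24  0.95  1.87]
```

Emit:
{"fn": "send_rows", "kwargs": {
  "steps": [
    {"fingers": 255, "slide": [0, 0, 0], "twist": 0},
    {"fingers": 255, "slide": [0, 0, 0], "twist": 0},
    {"fingers": 255, "slide": [0, 0, 0], "twist": 0},
    {"fingers": 255, "slide": [0, 0, 0], "twist": 0},
    {"fingers": 255, "slide": [0, 0, 0], "twist": 0},
    {"fingers": 255, "slide": [0, 0, 0], "twist": 0}
  ],
  "squeeze": 25
}}

```text
t: 4.83
ee_pos: [0.5894, -0.0596, 0.1703]
eef_rot: [-0.041, 0.999, 0.0, 0.001]
ft_force: [0.0, -0.3, -0.2]
width: 0.0574
grip_force: 0.0
```

Emit:
{"fn": "send_rows", "kwargs": {
  "steps": [
    {"fingers": 255, "slide": [0, 0, 0], "twist": 0},
    {"fingers": 255, "slide": [0, 0, 0], "twist": 0},
    {"fingers": 255, "slide": [0, 0, 0], "twist": 0},
    {"fingers": 255, "slide": [0, 0, 0], "twist": 0}
  ]
}}

```text
t: 5.17
ee_pos: [0.5894, -0.0598, 0.1698]
eef_rot: [-0.041, 0.999, -0.0, 0.0]
ft_force: [0.4, -1.4, 6.1]
width: 0.0479
grip_force: 25.0
```

```bash
python3 -c "
from h import *
delta(.588,-.062,.167)"
```

```text
at [ 0.5894 -0.0598  0.1698] slide [ 1.5 -2.   2.8] twist 0.61 tilt [ 0.001 -0.    -1.   ] t 5.1667 w 0.0479135632381855 grip 25.000989057007246 q [-0.44  0.38  0.55  1.87 -0.24  0.95  1.87]
```

Emit:
{"fn": "send_rows", "kwargs": {
  "steps": [
    {"fingers": 255, "slide": [0, 0, -20], "twist": 0},
    {"fingers": 255, "slide": [0, 0, -30], "twist": 0},
    {"fingers": 255, "slide": [0, -15, -10], "twist": 0},
    {"fingers": 255, "slide": [0, -25, 0], "twist": 0},
    {"fingers": 255, "slide": [10, -25, 0], "twist": 0},
    {"fingers": 255, "slide": [22, -22, 0], "twist": 0},
    {"fingers": 255, "slide": [25, -20, 0], "twist": 0},
    {"fingers": 255, "slide": [25, -20, 0], "twist": 0}
  ],
  "squeeze": 35
}}

```text
t: 5.83
ee_pos: [0.5163, -0.1947, 0.2288]
eef_rot: [-0.041, 0.999, -0.0, -0.0]
ft_force: [0.3, 0.7, -1.3]
width: 0.0479
grip_force: 35.0
```

Emit:
{"fn": "send_rows", "kwargs": {
  "steps": [
    {"fingers": 255, "slide": [30, -15, 0], "twist": 0},
    {"fingers": 255, "slide": [30, -12, 0], "twist": 0},
    {"fingers": 255, "slide": [30, -10, 0], "twist": 0},
    {"fingers": 255, "slide": [25, -6, 0], "twist": 0},
    {"fingers": 255, "slide": [13, 0, 0], "twist": 0},
    {"fingers": 255, "slide": [0, 0, 0], "twist": 0},
    {"fingers": 255, "slide": [0, 0, 0], "twist": 0},
    {"fingers": 255, "slide": [0, 0, 0], "twist": 0}
  ]
}}

```text
t: 6.5
ee_pos: [0.3945, -0.2463, 0.2295]
eef_rot: [-0.041, 0.999, -0.0, 0.0]
ft_force: [-0.5, 0.2, -0.6]
width: 0.0478
grip_force: 35.0
```

Run:
```python
from h import *
delta(.3865,-.2455,.143)
for c in ("top","side"):
    im,d=ctrl.camera(c); cv2.imwrite(f"pics/{c}1.png",im[...,::-1])
    for r in ctrl.cut_out("pepper_mill",c)[:1]:
        P=cloud(c,d,r["region"]); print(c,r["p"],len(P))
        for lo in np.arange(P[:,2].min(),P[:,2].max(),.02):
            Q=P[(P[:,2]>=lo)&(P[:,2]<lo+.02)]
            if len(Q)>5: print(lo.round(3),Q.mean(0).round(4),(Q.max(0)-Q.min(0)).round(3))
```

```text
at [ 0.3945 -0.2463  0.2295] slide [ 7.9  1.5 86.5] twist 0.64 tilt [ 0. -0. -1.] t 6.5 w 0.04780464278774607 grip 34.999654912389815 q [-0.24  0.06  0.7   2.08 -0.05  1.01  2.14]
top 0.56 44
0.242 [ 0.3974 -0.2509  0.2508] [0.023 0.01  0.018]
side 0.77 1129
-0.005 [ 0.4247 -0.5318 -0.0024] [0.023 0.092 0.005]
0.095 [ 0.3899 -0.2252  0.1077] [0.055 0.04  0.017]
0.115 [ 0.3907 -0.2254  0.126 ] [0.049 0.028 0.02 ]
0.135 [ 0.3901 -0.2281  0.145 ] [0.049 0.036 0.02 ]
0.155 [ 0.3908 -0.2316  0.1646] [0.041 0.027 0.02 ]
0.175 [ 0.3907 -0.2309  0.1854] [0.039 0.029 0.02 ]
0.195 [ 0.3883 -0.2291  0.2048] [0.042 0.032 0.02 ]
0.215 [ 0.3833 -0.2316  0.2272] [0.044 0.023 0.02 ]
0.235 [ 0.3807 -0.2393  0.2404] [0.037 0.021 0.01 ]
```

Emit:
{"fn": "send_rows", "kwargs": {
  "steps": [
    {"fingers": 255, "slide": [8, 1, 20], "twist": 0},
    {"fingers": 255, "slide": [0, 0, 30], "twist": 0},
    {"fingers": 255, "slide": [0, 0, 20], "twist": 0},
    {"fingers": 255, "slide": [0, 0, 10], "twist": 0},
    {"fingers": 255, "slide": [0, 0, 4], "twist": 0},
    {"fingers": 255, "slide": [0, 0, 1], "twist": 0},
    {"fingers": 255, "slide": [0, 0, 0], "twist": 0},
    {"fingers": 255, "slide": [0, 0, 0], "twist": 0}
  ]
}}

```text
t: 7.37
ee_pos: [0.3863, -0.2463, 0.1454]
eef_rot: [-0.041, 0.999, -0.0, 0.001]
ft_force: [-0.1, 0.1, -1.5]
width: 0.0474
grip_force: 35.0
```

```bash
python3 -c "
from h import *
delta(.3865,-.2455,.143)"
```

```text
at [ 0.3863 -0.2463  0.1454] slide [-0.2  0.8  2.4] twist 0.61 tilt [ 0.001 -0.    -1.   ] t 7.3667 w 0.04743832616363494 grip 34.999598348513246 q [-0.18  0.19  0.69  2.19 -0.17  0.81  2.27]
```

Emit:
{"fn": "send_rows", "kwargs": {
  "steps": [
    {"fingers": 255, "slide": [0, 0, 1], "twist": 0},
    {"fingers": 255, "slide": [0, 0, 1], "twist": 0},
    {"fingers": 255, "slide": [0, 0, 0], "twist": 0}
  ]
}}

```text
t: 7.62
ee_pos: [0.3859, -0.246, 0.1427]
eef_rot: [-0.041, 0.999, -0.0, 0.0]
ft_force: [0.2, -0.2, -1.6]
width: 0.0473
grip_force: 35.0
```

Emit:
{"fn": "send_rows", "kwargs": {
  "steps": [
    {"fingers": 255, "slide": [0, 0, 1], "twist": 0},
    {"fingers": 255, "slide": [0, 0, 0], "twist": 0}
  ]
}}

```text
t: 7.78
ee_pos: [0.3867, -0.2464, 0.1423]
eef_rot: [-0.041, 0.999, -0.0, 0.001]
ft_force: [-2.3, 0.9, 13.7]
width: 0.048
grip_force: 35.0
```

Contact is made, so I'll release and rise.

Emit:
{"fn": "send_rows", "kwargs": {
  "steps": [
    {"fingers": 100, "slide": [0, 0, 0], "twist": 0},
    {"fingers": 0, "slide": [0, 0, 0], "twist": 0},
    {"fingers": 0, "slide": [0, 0, 0], "twist": 0},
    {"fingers": 0, "slide": [0, 0, 0], "twist": 0},
    {"fingers": 0, "slide": [0, 0, 0], "twist": 0}
  ]
}}

```text
t: 8.2
ee_pos: [0.3856, -0.246, 0.1414]
eef_rot: [-0.041, 0.999, 0.0, -0.0]
ft_force: [0.7, 0.4, 0.1]
width: 0.0772
grip_force: 0.0
```

Emit:
{"fn": "send_rows", "kwargs": {
  "steps": [
    {"fingers": 0, "slide": [0, 0, -15], "twist": 0},
    {"fingers": 0, "slide": [0, 0, -30], "twist": 0},
    {"fingers": 0, "slide": [0, 0, -30], "twist": 0},
    {"fingers": 0, "slide": [-10, 25, 0], "twist": 0},
    {"fingers": 0, "slide": [-20, 35, 0], "twist": 0},
    {"fingers": 0, "slide": [-20, 35, 0], "twist": 0},
    {"fingers": 0, "slide": [-20, 35, 0], "twist": 0},
    {"fingers": 0, "slide": [-20, 35, 0], "twist": 0.6}
  ]
}}

```text
t: 8.87
ee_pos: [0.4622, -0.0723, 0.2167]
eef_rot: [-0.036, 0.999, 0.0, 0.0]
ft_force: [1.3, -1.2, 0.8]
width: 0.0938
grip_force: 0.0
```

Run:
```python
from h import *
delta(.467,-.051,.130)
for c in ("top","side"):
    im,d=ctrl.camera(c); cv2.imwrite(f"pics/{c}2.png",im[...,::-1])
    print(c,[(round(x["p"],2),c2w(c,x["position"])[0].round(3).tolist()) for x in ctrl.tip_of("pepper_mill",c)])
    W=cloud(c,d,d>0); P=W[(np.hypot(W[:,0]-.3865,W[:,1]+.2455)<.045)&(W[:,2]>.13)&(W[:,2]<.18)]
    if len(P)>9: print(cv2.minEnclosingCircle(P[:,:2].astype(np.float32)),P.mean(0),P[:,2].max())
```

```text
at [ 0.4622 -0.0723  0.2167] slide [-6.2 20.9 86.7] twist 0.01 tilt [ 0.001  0.001 -1.   ] t 8.8667 w 0.0937571357150593 grip 0.0 q [-0.48  0.08  0.53  2.09 -0.05  0.98  1.72]
top []
((0.3843219578266144, -0.25900182127952576), 0.02102067694067955) [ 0.38447166 -0.25948498  0.15634604] 0.17285450653521262
side [(0.68, [0.391, -0.251, 0.009])]
((0.3843820095062256, -0.24482445418834686), 0.025013521313667297) [ 0.38208533 -0.2355177   0.1482948 ] 0.16955674455551772
```

Emit:
{"fn": "send_rows", "kwargs": {
  "steps": [
    {"fingers": 0, "slide": [-6, 21, 0], "twist": 0},
    {"fingers": 0, "slide": [0, 0, 35], "twist": 0},
    {"fingers": 0, "slide": [0, 0, 35], "twist": 0},
    {"fingers": 0, "slide": [0, 0, 16], "twist": 0},
    {"fingers": 0, "slide": [0, 0, 0], "twist": 0},
    {"fingers": 0, "slide": [0, 0, 0], "twist": 0}
  ]
}}

```text
t: 9.57
ee_pos: [0.4657, -0.0541, 0.1305]
eef_rot: [-0.035, 0.999, -0.0, -0.001]
ft_force: [0.0, 0.4, 0.4]
width: 0.0936
grip_force: 0.0
```

```bash
python3 -c "
from h import *
delta(.467,-.051,.130)"
```

```text
at [ 0.4657 -0.0541  0.1305] slide [-1.5  3.   0.5] twist -0.1 tilt [-0.002 -0.001 -1.   ] t 9.5667 w 0.09364563165142502 grip 0.0 q [-0.46  0.22  0.51  2.17 -0.15  0.78  1.78]
```

Emit:
{"fn": "send_rows", "kwargs": {
  "steps": [
    {"fingers": 255, "slide": [0, 0, 0], "twist": 0},
    {"fingers": 255, "slide": [0, 0, 0], "twist": 0},
    {"fingers": 255, "slide": [0, 0, 0], "twist": 0},
    {"fingers": 255, "slide": [0, 0, 0], "twist": 0},
    {"fingers": 255, "slide": [0, 0, 0], "twist": 0},
    {"fingers": 255, "slide": [0, 0, 0], "twist": 0},
    {"fingers": 255, "slide": [0, 0, 0], "twist": 0},
    {"fingers": 255, "slide": [0, 0, 0], "twist": 0}
  ],
  "squeeze": 25
}}

```text
t: 10.23
ee_pos: [0.4663, -0.0528, 0.1305]
eef_rot: [-0.036, 0.999, 0.0, -0.0]
ft_force: [1.2, -0.1, -1.0]
width: 0.0444
grip_force: 22.4
```

Emit:
{"fn": "send_rows", "kwargs": {
  "steps": [
    {"fingers": 255, "slide": [0, 0, 0], "twist": 0},
    {"fingers": 255, "slide": [0, 0, 0], "twist": 0},
    {"fingers": 255, "slide": [0, 0, 0], "twist": 0}
  ]
}}

```text
t: 10.48
ee_pos: [0.4664, -0.0528, 0.1305]
eef_rot: [-0.036, 0.999, -0.0, -0.0]
ft_force: [-0.2, 0.2, 0.0]
width: 0.0442
grip_force: 25.0
```

Emit:
{"fn": "send_rows", "kwargs": {
  "steps": [
    {"fingers": 255, "slide": [0, 0, -20], "twist": 0},
    {"fingers": 255, "slide": [0, 0, -30], "twist": 0},
    {"fingers": 255, "slide": [0, -20, 0], "twist": 0},
    {"fingers": 255, "slide": [2, -35, 0], "twist": 0},
    {"fingers": 255, "slide": [2, -35, 0], "twist": 0},
    {"fingers": 255, "slide": [2, -35, 0], "twist": 0},
    {"fingers": 255, "slide": [2, -35, 0], "twist": 0},
    {"fingers": 255, "slide": [2, -20, 0], "twist": 0}
  ],
  "squeeze": 30
}}

```text
t: 11.15
ee_pos: [0.4687, -0.2367, 0.1806]
eef_rot: [-0.035, 0.999, -0.001, 0.0]
ft_force: [0.6, 1.2, -0.9]
width: 0.0441
grip_force: 30.0
```

Emit:
{"fn": "send_rows", "kwargs": {
  "steps": [
    {"fingers": 255, "slide": [0, -7, 0], "twist": 0},
    {"fingers": 255, "slide": [0, 0, 20], "twist": 0},
    {"fingers": 255, "slide": [0, 0, 20], "twist": 0},
    {"fingers": 255, "slide": [0, 0, 20], "twist": 0},
    {"fingers": 255, "slide": [0, 0, 10], "twist": 0},
    {"fingers": 255, "slide": [0, 0, 0], "twist": 0},
    {"fingers": 255, "slide": [0, 0, 0], "twist": 0}
  ]
}}

```text
t: 11.73
ee_pos: [0.4696, -0.2399, 0.1106]
eef_rot: [-0.036, 0.999, 0.0, -0.001]
ft_force: [0.5, 0.3, -1.8]
width: 0.0442
grip_force: 30.0
```

```bash
python3 -c "
from h import *
delta(.470,-.2395,.1035)"
```

```text
at [ 0.4696 -0.2399  0.1106] slide [-0.4  0.3  7.1] twist 0.02 tilt [-0.001  0.    -1.   ] t 11.7333 w 0.04416014179546155 grip 29.98887079709675 q [-0.12  0.37  0.58  2.06 -0.28  0.79  2.27]
```

Emit:
{"fn": "send_rows", "kwargs": {
  "steps": [
    {"fingers": 255, "slide": [0, 0, 4], "twist": 0},
    {"fingers": 255, "slide": [0, 0, 2], "twist": 0},
    {"fingers": 255, "slide": [0, 0, 1], "twist": 0},
    {"fingers": 255, "slide": [0, 0, 0], "twist": 0},
    {"fingers": 255, "slide": [0, 0, 0], "twist": 0}
  ]
}}

```text
t: 12.15
ee_pos: [0.4699, -0.2401, 0.1038]
eef_rot: [-0.036, 0.999, -0.0, 0.0]
ft_force: [0.3, 0.1, -0.5]
width: 0.0444
grip_force: 30.0
```

Emit:
{"fn": "send_rows", "kwargs": {
  "steps": [
    {"fingers": 255, "slide": [0, 0, 1], "twist": 0},
    {"fingers": 255, "slide": [0, 0, 0], "twist": 0}
  ]
}}

```text
t: 12.32
ee_pos: [0.4704, -0.2401, 0.1031]
eef_rot: [-0.036, 0.999, -0.0, 0.001]
ft_force: [-0.9, 1.7, 8.7]
width: 0.0439
grip_force: 30.0
```

Emit:
{"fn": "send_rows", "kwargs": {
  "steps": [
    {"fingers": 100, "slide": [0, 0, 0], "twist": 0},
    {"fingers": 0, "slide": [0, 0, 0], "twist": 0},
    {"fingers": 0, "slide": [0, 0, 0], "twist": 0},
    {"fingers": 0, "slide": [0, 0, 0], "twist": 0},
    {"fingers": 0, "slide": [0, 0, 0], "twist": 0},
    {"fingers": 0, "slide": [0, 0, -15], "twist": 0},
    {"fingers": 0, "slide": [0, 0, -35], "twist": 0},
    {"fingers": 0, "slide": [0, 0, -35], "twist": 0}
  ]
}}

```text
t: 12.98
ee_pos: [0.4687, -0.24, 0.1877]
eef_rot: [-0.036, 0.999, 0.0, -0.002]
ft_force: [0.2, -0.5, 0.3]
width: 0.0923
grip_force: 0.0
```

Emit:
{"fn": "send_rows", "kwargs": {
  "steps": [
    {"fingers": 0, "slide": [0, 20, -20], "twist": 0},
    {"fingers": 0, "slide": [-1, 38, 0], "twist": 0},
    {"fingers": 0, "slide": [-2, 38, 0], "twist": 0},
    {"fingers": 0, "slide": [-2, 38, 0], "twist": 0},
    {"fingers": 0, "slide": [-2, 38, 0], "twist": 0},
    {"fingers": 0, "slide": [-2, 38, 0], "twist": 0},
    {"fingers": 0, "slide": [-2, 38, 0], "twist": 0},
    {"fingers": 0, "slide": [-2, 38, 0], "twist": 0}
  ]
}}

```text
t: 13.65
ee_pos: [0.4617, 0.0479, 0.2077]
eef_rot: [-0.036, 0.999, 0.0, 0.0]
ft_force: [1.0, -0.0, -0.1]
width: 0.0935
grip_force: 0.0
```

Emit:
{"fn": "send_rows", "kwargs": {
  "steps": [
    {"fingers": 0, "slide": [-2, 38, 0], "twist": 0},
    {"fingers": 0, "slide": [0, 38, 0], "twist": 0},
    {"fingers": 0, "slide": [0, 38, 0], "twist": 0},
    {"fingers": 0, "slide": [0, 38, 0], "twist": 0},
    {"fingers": 0, "slide": [0, 0, 0], "twist": 0},
    {"fingers": 0, "slide": [0, 0, 0], "twist": 0}
  ]
}}

```text
t: 14.15
ee_pos: [0.4528, 0.1997, 0.2072]
eef_rot: [-0.038, 0.999, -0.0, -0.0]
ft_force: [0.4, -0.6, 0.0]
width: 0.0939
grip_force: 0.0
```

Run:
```python
from h import *
delta(.453,.211,.091)
for c in ("top","side"):
    im,d=ctrl.camera(c); cv2.imwrite(f"pics/{c}3.png",im[...,::-1])
    W=cloud(c,d,d>0)
    for x,y,z0,z1 in ((.47,-.24,.095,.13),(.386,-.245,.135,.185)):
        P=W[(np.hypot(W[:,0]-x,W[:,1]-y)<.04)&(W[:,2]>z0)&(W[:,2]<z1)]
        if len(P)>9: print(c,cv2.minEnclosingCircle(P[:,:2].astype(np.float32)),P[:,2].max())
```

```text
at [0.4528 0.1997 0.2072] slide [ -1.1  11.2 116.2] twist 0.22 tilt [-0. -0. -1.] t 14.15 w 0.09385315998805062 grip 0.0 q [-0.83  0.15  0.32  2.03 -0.06  0.97  1.16]
top ((0.47108224034309387, -0.2375679463148117), 0.02283332683146) 0.12182467397261058
top ((0.38468363881111145, -0.24782289564609528), 0.024573685601353645) 0.17299572761097434
side ((0.4711179733276367, -0.2374575436115265), 0.0237655658274889) 0.11835311310385349
side ((0.3842242658138275, -0.24535487592220306), 0.024945484474301338) 0.17026044075293909
```

Both placed pieces are within about 3 mm of centre. Next is the tin.

Emit:
{"fn": "send_rows", "kwargs": {
  "steps": [
    {"fingers": 0, "slide": [-1, 11, 10], "twist": 0},
    {"fingers": 0, "slide": [0, 0, 35], "twist": 0},
    {"fingers": 0, "slide": [0, 0, 35], "twist": 0},
    {"fingers": 0, "slide": [0, 0, 25], "twist": 0},
    {"fingers": 0, "slide": [0, 0, 11], "twist": 0},
    {"fingers": 0, "slide": [0, 0, 0], "twist": 0},
    {"fingers": 0, "slide": [0, 0, 0], "twist": 0}
  ]
}}

```text
t: 14.83
ee_pos: [0.4538, 0.2086, 0.0917]
eef_rot: [-0.035, 0.999, -0.0, -0.0]
ft_force: [-0.1, -0.4, 0.6]
width: 0.094
grip_force: 0.0
```

```bash
python3 -c "
from h import *
delta(.453,.211,.091)"
```

```text
at [0.4538 0.2086 0.0917] slide [0.6 2.5 0.7] twist -0.05 tilt [-0.    -0.001 -1.   ] t 14.8333 w 0.09399556275857401 grip 0.0 q [-0.8   0.32  0.29  2.12 -0.14  0.71  1.22]
```

Emit:
{"fn": "send_rows", "kwargs": {
  "steps": [
    {"fingers": 255, "slide": [0, 0, 0], "twist": 0},
    {"fingers": 255, "slide": [0, 0, 0], "twist": 0},
    {"fingers": 255, "slide": [0, 0, 0], "twist": 0},
    {"fingers": 255, "slide": [0, 0, 0], "twist": 0},
    {"fingers": 255, "slide": [0, 0, 0], "twist": 0},
    {"fingers": 255, "slide": [0, 0, 0], "twist": 0},
    {"fingers": 255, "slide": [0, 0, 0], "twist": 0},
    {"fingers": 255, "slide": [0, 0, 0], "twist": 0}
  ],
  "squeeze": 30
}}

```text
t: 15.5
ee_pos: [0.4537, 0.2092, 0.0918]
eef_rot: [-0.036, 0.999, 0.0, 0.0]
ft_force: [-1.3, 1.5, 5.9]
width: 0.057
grip_force: 30.0
```

Emit:
{"fn": "send_rows", "kwargs": {
  "steps": [
    {"fingers": 255, "slide": [0, 0, -20], "twist": 0},
    {"fingers": 255, "slide": [0, 0, -35], "twist": 0},
    {"fingers": 255, "slide": [0, 0, -35], "twist": 0},
    {"fingers": 255, "slide": [0, -10, -10], "twist": 0},
    {"fingers": 255, "slide": [-5, -25, 0], "twist": 0},
    {"fingers": 255, "slide": [-5, -35, 0], "twist": 0},
    {"fingers": 255, "slide": [-5, -35, 0], "twist": 0},
    {"fingers": 255, "slide": [-5, -35, 0], "twist": 0}
  ]
}}

```text
t: 16.17
ee_pos: [0.4832, 0.0691, 0.1913]
eef_rot: [-0.036, 0.999, 0.0, -0.0]
ft_force: [1.1, 0.1, -1.5]
width: 0.0567
grip_force: 30.0
```

Emit:
{"fn": "send_rows", "kwargs": {
  "steps": [
    {"fingers": 255, "slide": [-5, -35, 0], "twist": 0},
    {"fingers": 255, "slide": [-5, -35, 0], "twist": 0},
    {"fingers": 255, "slide": [-5, -35, 0], "twist": 0},
    {"fingers": 255, "slide": [-6, -35, 0], "twist": 0},
    {"fingers": 255, "slide": [-6, -35, 0], "twist": 0},
    {"fingers": 255, "slide": [-6, -35, 0], "twist": 0},
    {"fingers": 255, "slide": [-6, -35, 0], "twist": 0},
    {"fingers": 255, "slide": [-6, -30, 0], "twist": 0}
  ]
}}

```text
t: 16.83
ee_pos: [0.5477, -0.203, 0.1911]
eef_rot: [-0.035, 0.999, -0.0, -0.0]
ft_force: [1.1, 0.9, -2.0]
width: 0.057
grip_force: 30.0
```

Emit:
{"fn": "send_rows", "kwargs": {
  "steps": [
    {"fingers": 255, "slide": [-3, -25, 0], "twist": 0},
    {"fingers": 255, "slide": [0, -9, 0], "twist": 0},
    {"fingers": 255, "slide": [0, 0, 0], "twist": 0},
    {"fingers": 255, "slide": [0, 0, 0], "twist": 0}
  ]
}}

```text
t: 17.17
ee_pos: [0.553, -0.234, 0.1909]
eef_rot: [-0.035, 0.999, 0.0, -0.001]
ft_force: [-0.1, -0.1, -1.0]
width: 0.0567
grip_force: 30.0
```

```bash
python3 -c "
from h import *
delta(.554,-.2335,.065)"
```

```text
at [ 0.553  -0.234   0.1909] slide [ -1.2   0.4 125.9] twist -0.04 tilt [-0.001  0.    -1.   ] t 17.1667 w 0.05673801630323616 grip 29.999707639217377 q [-0.15  0.37  0.56  1.83 -0.23  1.    2.15]
```

Emit:
{"fn": "send_rows", "kwargs": {
  "steps": [
    {"fingers": 255, "slide": [-1, 0, 20], "twist": 0},
    {"fingers": 255, "slide": [0, 0, 35], "twist": 0},
    {"fingers": 255, "slide": [0, 0, 35], "twist": 0},
    {"fingers": 255, "slide": [0, 0, 20], "twist": 0},
    {"fingers": 255, "slide": [0, 0, 10], "twist": 0},
    {"fingers": 255, "slide": [0, 0, 4], "twist": 0},
    {"fingers": 255, "slide": [0, 0, 0], "twist": 0},
    {"fingers": 255, "slide": [0, 0, 0], "twist": 0}
  ]
}}

```text
t: 17.83
ee_pos: [0.5553, -0.2339, 0.0687]
eef_rot: [-0.036, 0.999, -0.0, 0.001]
ft_force: [0.0, -0.2, -0.8]
width: 0.0566
grip_force: 30.0
```

Emit:
{"fn": "send_rows", "kwargs": {
  "steps": [
    {"fingers": 255, "slide": [0, 0, 1], "twist": 0},
    {"fingers": 255, "slide": [0, 0, 0], "twist": 0}
  ]
}}

```text
t: 18.0
ee_pos: [0.5552, -0.234, 0.0676]
eef_rot: [-0.036, 0.999, -0.0, 0.001]
ft_force: [0.6, -0.5, -2.0]
width: 0.057
grip_force: 30.0
```

```bash
python3 -c "
from h import *
delta(.554,-.2335,.065)"
```

```text
at [ 0.5552 -0.234   0.0676] slide [1.2 0.6 2.6] twist 0.02 tilt [ 0.002 -0.    -1.   ] t 18.0 w 0.05697667318043078 grip 29.999622702598572 q [-0.07  0.53  0.48  1.92 -0.35  0.77  2.24]
```

Emit:
{"fn": "send_rows", "kwargs": {
  "steps": [
    {"fingers": 255, "slide": [0, 0, 1], "twist": 0},
    {"fingers": 255, "slide": [0, 0, 1], "twist": 0},
    {"fingers": 255, "slide": [0, 0, 0], "twist": 0}
  ]
}}

```text
t: 18.25
ee_pos: [0.5546, -0.234, 0.0646]
eef_rot: [-0.036, 0.999, -0.0, 0.0]
ft_force: [0.6, 0.3, -0.2]
width: 0.0569
grip_force: 30.0
```

Emit:
{"fn": "send_rows", "kwargs": {
  "steps": [
    {"fingers": 255, "slide": [0, 0, 1], "twist": 0},
    {"fingers": 255, "slide": [0, 0, 0], "twist": 0}
  ]
}}

```text
t: 18.42
ee_pos: [0.5547, -0.234, 0.0645]
eef_rot: [-0.036, 0.999, 0.0, 0.0]
ft_force: [-6.5, 3.4, 18.6]
width: 0.057
grip_force: 30.0
```

Emit:
{"fn": "send_rows", "kwargs": {
  "steps": [
    {"fingers": 100, "slide": [0, 0, 0], "twist": 0},
    {"fingers": 0, "slide": [0, 0, 0], "twist": 0},
    {"fingers": 0, "slide": [0, 0, 0], "twist": 0},
    {"fingers": 0, "slide": [0, 0, 0], "twist": 0},
    {"fingers": 0, "slide": [0, 0, 0], "twist": 0},
    {"fingers": 0, "slide": [0, 0, -15], "twist": 0},
    {"fingers": 0, "slide": [0, 0, -35], "twist": 0},
    {"fingers": 0, "slide": [0, 0, -35], "twist": 0}
  ]
}}

```text
t: 19.08
ee_pos: [0.5535, -0.2339, 0.1484]
eef_rot: [-0.036, 0.999, 0.0, -0.002]
ft_force: [0.8, -0.4, 0.3]
width: 0.0936
grip_force: 0.0
```

Emit:
{"fn": "send_rows", "kwargs": {
  "steps": [
    {"fingers": 0, "slide": [0, 20, -30], "twist": 0},
    {"fingers": 0, "slide": [-9, 37, 0], "twist": 0},
    {"fingers": 0, "slide": [-9, 37, 0], "twist": 0},
    {"fingers": 0, "slide": [-9, 37, 0], "twist": 0},
    {"fingers": 0, "slide": [-9, 37, 0], "twist": 0},
    {"fingers": 0, "slide": [-9, 37, 0], "twist": 0},
    {"fingers": 0, "slide": [-9, 37, 0], "twist": 0},
    {"fingers": 0, "slide": [-9, 37, 0], "twist": 0}
  ]
}}

```text
t: 19.75
ee_pos: [0.5973, 0.0507, 0.1786]
eef_rot: [-0.036, 0.999, 0.0, 0.0]
ft_force: [1.0, -0.2, 0.1]
width: 0.0937
grip_force: 0.0
```

Emit:
{"fn": "send_rows", "kwargs": {
  "steps": [
    {"fingers": 0, "slide": [-4, 18, 0], "twist": 0},
    {"fingers": 0, "slide": [0, 0, 0], "twist": 0},
    {"fingers": 0, "slide": [0, 0, 0], "twist": 0}
  ]
}}

```text
t: 20.0
ee_pos: [0.5999, 0.0681, 0.1781]
eef_rot: [-0.037, 0.999, -0.0, -0.0]
ft_force: [-0.7, -0.7, -0.4]
width: 0.0941
grip_force: 0.0
```

Run:
```python
from h import *
delta(.600,.067,.067)
for c in ("top","side"):
    im,d=ctrl.camera(c); cv2.imwrite(f"pics/{c}4.png",im[...,::-1])
    W=cloud(c,d,d>0)
    for x,y,z0,z1 in ((.47,-.24,.095,.13),(.386,-.245,.135,.185),(.554,-.2335,.05,.1),(.6,.067,.068,.09)):
        P=W[(np.hypot(W[:,0]-x,W[:,1]-y)<.045)&(W[:,2]>z0)&(W[:,2]<z1)]
        if len(P)>9: print(c,cv2.minEnclosingCircle(P[:,:2].astype(np.float32)),P[:,2].max())
```

```text
at [0.5999 0.0681 0.1781] slide [ -0.   -1.1 111.1] twist 0.14 tilt [-0.001 -0.    -1.   ] t 20.0 w 0.09412126383336995 grip 0.0 q [-0.6   0.38  0.48  1.84 -0.21  0.97  1.62]
top ((0.47099342942237854, -0.2381981611251831), 0.023319102823734283) 0.12179593288607068
top ((0.38497796654701233, -0.24797773361206055), 0.024684086441993713) 0.17273410602004455
top ((0.5542056560516357, -0.23426192998886108), 0.029960468411445618) 0.08570250620978218
top ((0.6003904342651367, 0.06540645658969879), 0.03259856998920441) 0.08163077796965215
side ((0.4704683721065521, -0.23679837584495544), 0.023506034165620804) 0.11774314181403744
side ((0.3844681680202484, -0.24548321962356567), 0.02499297633767128) 0.17023480738675306
side ((0.5553395748138428, -0.23276376724243164), 0.03050771914422512) 0.08341910634452063
side ((0.5987539887428284, 0.0665992796421051), 0.03333067521452904) 0.07954622635737289
```

Emit:
{"fn": "send_rows", "kwargs": {
  "steps": [
    {"fingers": 0, "slide": [0, -1, 20], "twist": 0},
    {"fingers": 0, "slide": [0, 0, 35], "twist": 0},
    {"fingers": 0, "slide": [0, 0, 35], "twist": 0},
    {"fingers": 0, "slide": [0, 0, 16], "twist": 0},
    {"fingers": 0, "slide": [0, 0, 5], "twist": 0},
    {"fingers": 0, "slide": [0, 0, 0], "twist": 0},
    {"fingers": 0, "slide": [0, 0, 0], "twist": 0}
  ]
}}

```text
t: 20.68
ee_pos: [0.6007, 0.065, 0.0685]
eef_rot: [-0.035, 0.999, -0.0, 0.0]
ft_force: [-0.1, -0.7, 0.3]
width: 0.0937
grip_force: 0.0
```

```bash
python3 -c "
from h import *
delta(.600,.0665,.067)"
```

```text
at [0.6007 0.065  0.0685] slide [0.6 1.5 1.5] twist -0.07 tilt [ 0.001 -0.    -1.   ] t 20.6833 w 0.09373208311389608 grip 0.0 q [-0.54  0.52  0.42  1.91 -0.3   0.77  1.69]
```

Emit:
{"fn": "send_rows", "kwargs": {
  "steps": [
    {"fingers": 255, "slide": [0, 0, 0], "twist": 0},
    {"fingers": 255, "slide": [0, 0, 0], "twist": 0},
    {"fingers": 255, "slide": [0, 0, 0], "twist": 0},
    {"fingers": 255, "slide": [0, 0, 0], "twist": 0},
    {"fingers": 255, "slide": [0, 0, 0], "twist": 0},
    {"fingers": 255, "slide": [0, 0, 0], "twist": 0},
    {"fingers": 255, "slide": [0, 0, 0], "twist": 0},
    {"fingers": 255, "slide": [0, 0, 0], "twist": 0}
  ],
  "squeeze": 20
}}

```text
t: 21.35
ee_pos: [0.6003, 0.0663, 0.0679]
eef_rot: [-0.036, 0.999, 0.0, 0.0]
ft_force: [-1.0, 1.1, 6.1]
width: 0.0627
grip_force: 20.0
```

Emit:
{"fn": "send_rows", "kwargs": {
  "steps": [
    {"fingers": 255, "slide": [0, 0, -15], "twist": 0},
    {"fingers": 255, "slide": [0, 0, -30], "twist": 0},
    {"fingers": 255, "slide": [0, 0, -30], "twist": 0},
    {"fingers": 255, "slide": [0, -15, -10], "twist": 0},
    {"fingers": 255, "slide": [-2, -30, 0], "twist": 0},
    {"fingers": 255, "slide": [-2, -35, 0], "twist": 0},
    {"fingers": 255, "slide": [-2, -35, 0], "twist": 0},
    {"fingers": 255, "slide": [-2, -35, 0], "twist": 0}
  ]
}}

```text
t: 22.02
ee_pos: [0.6186, -0.0848, 0.1523]
eef_rot: [-0.036, 0.999, 0.0, -0.0]
ft_force: [0.6, -0.7, -0.5]
width: 0.0629
grip_force: 20.0
```

Emit:
{"fn": "send_rows", "kwargs": {
  "steps": [
    {"fingers": 255, "slide": [-2, -35, 0], "twist": 0},
    {"fingers": 255, "slide": [-2, -35, 0], "twist": 0},
    {"fingers": 255, "slide": [-2, -35, 0], "twist": 0},
    {"fingers": 255, "slide": [-2, -25, 0], "twist": 0},
    {"fingers": 255, "slide": [0, -16, 0], "twist": 0},
    {"fingers": 255, "slide": [0, 0, 0], "twist": 0},
    {"fingers": 255, "slide": [0, 0, 0], "twist": 0}
  ]
}}

```text
t: 22.6
ee_pos: [0.6366, -0.2294, 0.1518]
eef_rot: [-0.035, 0.999, -0.0, -0.0]
ft_force: [0.1, 1.4, -1.1]
width: 0.0628
grip_force: 20.0
```

Run:
```python
from h import *
delta(.638,-.2275,.041)
im,d=ctrl.camera("side"); cv2.imwrite("pics/side5.png",cv2.resize(im[120:300,180:440,::-1],None,fx=3,fy=3))
```

```text
at [ 0.6366 -0.2294  0.1518] slide [ -1.6   1.9 110.8] twist -0.11 tilt [-0.001 -0.    -1.   ] t 22.6 w 0.06280952985486526 grip 19.99982842913596 q [-0.11  0.54  0.5   1.69 -0.3   1.    2.14]
```

View pics/side5.png

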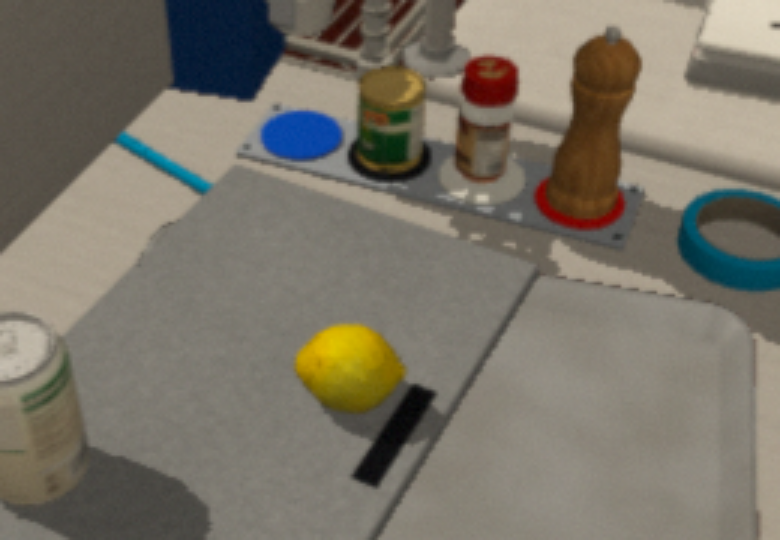

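The crop shows the tin (390,120), jar (487,120) and mill (595,120) upright on the black, white and red coasters. The blue coaster at (300,135) is free, so I'll lower the ramekin.

Emit:
{"fn": "send_rows", "kwargs": {
  "steps": [
    {"fingers": 255, "slide": [-1.5, 2, 20], "twist": 0},
    {"fingers": 255, "slide": [0, 0, 30], "twist": 0},
    {"fingers": 255, "slide": [0, 0, 30], "twist": 0},
    {"fingers": 255, "slide": [0, 0, 18], "twist": 0},
    {"fingers": 255, "slide": [0, 0, 8], "twist": 0},
    {"fingers": 255, "slide": [0, 0, 2], "twist": 0},
    {"fingers": 255, "slide": [0, 0, 0], "twist": 0},
    {"fingers": 255, "slide": [0, 0, 0], "twist": 0}
  ]
}}

```text
t: 23.32
ee_pos: [0.6395, -0.2259, 0.0458]
eef_rot: [-0.036, 0.999, -0.0, 0.001]
ft_force: [0.5, 0.3, -0.9]
width: 0.0629
grip_force: 20.0
```

Emit:
{"fn": "send_rows", "kwargs": {
  "steps": [
    {"fingers": 255, "slide": [0, 0, 1], "twist": 0},
    {"fingers": 255, "slide": [0, 0, 0], "twist": 0},
    {"fingers": 255, "slide": [0, 0, 0], "twist": 0}
  ]
}}

```text
t: 23.57
ee_pos: [0.639, -0.2259, 0.0442]
eef_rot: [-0.036, 0.999, -0.0, 0.0]
ft_force: [0.5, -0.5, -1.6]
width: 0.0628
grip_force: 20.0
```

Emit:
{"fn": "send_rows", "kwargs": {
  "steps": [
    {"fingers": 255, "slide": [0, -1, 1.5], "twist": 0},
    {"fingers": 255, "slide": [0, 0, 1], "twist": 0},
    {"fingers": 255, "slide": [0, 0, 0], "twist": 0},
    {"fingers": 255, "slide": [0, 0, 0], "twist": 0}
  ]
}}

```text
t: 23.9
ee_pos: [0.6386, -0.227, 0.0409]
eef_rot: [-0.036, 0.999, 0.0, -0.0]
ft_force: [0.3, -0.6, -0.7]
width: 0.0629
grip_force: 20.0
```

Emit:
{"fn": "send_rows", "kwargs": {
  "steps": [
    {"fingers": 255, "slide": [0, 0, 1], "twist": 0},
    {"fingers": 255, "slide": [0, 0, 0], "twist": 0}
  ]
}}

```text
t: 24.07
ee_pos: [0.6389, -0.227, 0.0406]
eef_rot: [-0.036, 0.999, 0.0, 0.0]
ft_force: [-4.0, 2.1, 9.0]
width: 0.0631
grip_force: 20.0
```

Emit:
{"fn": "send_rows", "kwargs": {
  "steps": [
    {"fingers": 100, "slide": [0, 0, 0], "twist": 0},
    {"fingers": 0, "slide": [0, 0, 0], "twist": 0},
    {"fingers": 0, "slide": [0, 0, 0], "twist": 0},
    {"fingers": 0, "slide": [0, 0, 0], "twist": 0},
    {"fingers": 0, "slide": [0, 0, 0], "twist": 0},
    {"fingers": 0, "slide": [0, 0, -15], "twist": 0},
    {"fingers": 0, "slide": [0, 0, -35], "twist": 0},
    {"fingers": 0, "slide": [0, 0, -40], "twist": 0}
  ]
}}

```text
t: 24.73
ee_pos: [0.6374, -0.2267, 0.1301]
eef_rot: [-0.036, 0.999, 0.0, -0.002]
ft_force: [0.2, -0.2, 0.5]
width: 0.0941
grip_force: 0.0
```

Emit:
{"fn": "send_rows", "kwargs": {
  "steps": [
    {"fingers": 0, "slide": [0, 0, -40], "twist": 0},
    {"fingers": 0, "slide": [0, 10, -35], "twist": 0},
    {"fingers": 0, "slide": [5, 35, -30], "twist": 0},
    {"fingers": 0, "slide": [10, 38, 0], "twist": 0},
    {"fingers": 0, "slide": [10, 38, 0], "twist": 0},
    {"fingers": 0, "slide": [10, 38, 0], "twist": 0},
    {"fingers": 0, "slide": [10, 38, 0], "twist": 0},
    {"fingers": 0, "slide": [0, 0, 0], "twist": 0}
  ]
}}

```text
t: 25.4
ee_pos: [0.5789, -0.0296, 0.2328]
eef_rot: [-0.04, 0.999, 0.002, -0.0]
ft_force: [1.6, 0.9, -0.2]
width: 0.0939
grip_force: 0.0
```

Run:
```python
from h import *
delta(.6,0,.25)
for c in ("top","side"):
    im,d=ctrl.camera(c); cv2.imwrite(f"pics/{c}6.png",im[...,::-1])
    W=cloud(c,d,d>0)
    for x,y,z0,z1 in ((.386,-.245,.135,.185),(.47,-.24,.095,.13),(.554,-.2335,.05,.1),(.638,-.2275,.038,.07),(.597,.205,.1,.17),(.451,.06,.05,.11)):
        P=W[(np.hypot(W[:,0]-x,W[:,1]-y)<.045)&(W[:,2]>z0)&(W[:,2]<z1)]
        if len(P)>9: print(c,cv2.minEnclosingCircle(P[:,:2].astype(np.float32)),P[:,2].max())
```

```text
at [ 0.5789 -0.0296  0.2328] slide [-23.4  27.9 -17.1] twist 0.44 tilt [-0.     0.003 -1.   ] t 25.4 w 0.09387498639259619 grip 0.0 q [-0.48  0.28  0.51  1.84 -0.16  1.06  1.75]
top ((0.3841855227947235, -0.24808017909526825), 0.024797765538096428) 0.17342346851315613
top ((0.47135159373283386, -0.23777124285697937), 0.02283979207277298) 0.12203501537688663
top ((0.5545953512191772, -0.23404940962791443), 0.02929260954260826) 0.08592452607101828
top ((0.6395710706710815, -0.22768421471118927), 0.03315270319581032) 0.054886544180945476
top ((0.5964309573173523, 0.2031271606683731), 0.0330272912979126) 0.15681628806821934
side ((0.3842472732067108, -0.24428769946098328), 0.025085918605327606) 0.16990179412565315
side ((0.4721289277076721, -0.2371138334274292), 0.023953348398208618) 0.11876825735060828
side ((0.5543808341026306, -0.23454342782497406), 0.03110346756875515) 0.08447231847638681
side ((0.6397651433944702, -0.22689825296401978), 0.034454748034477234) 0.05181636119995911
side ((0.5962418913841248, 0.20677241683006287), 0.03386843577027321) 0.15333713184378717
side ((0.45097267627716064, 0.06115406006574631), 0.03624977916479111) 0.09735806525478179
```

View pics/side6.png

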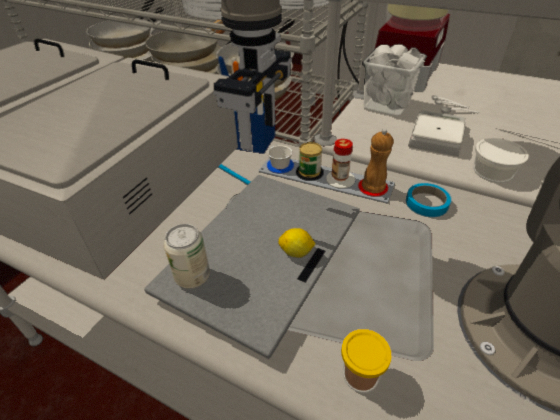

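The ramekin (280,158), tin (310,160), jar (341,160) and mill (376,162) all stand upright on the blue, black, white and red coasters. All four are within about 3 mm of centre, and the can and lemon are unmoved. I'm handing in.

```bash
python3 -c "
from rig import ctrl
print(ctrl.sign_off())"
```

```text
the job is handed in; nothing more can be done
None
```

The job is handed in: the mill, spice jar, tin and ramekin stand upright on the red, white, black and blue coasters, each within about 3 mm of centre by the cameras, and the can and lemon did not move; no verdict came back.

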